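# Pin the cupboard door shut

### The job

Gently push the little cupboard's door fully shut so that its slotted tab lies between the two ears of the yoke, then take the square-headed latch pin from the wooden stand and pass it straight down through the upper ear, the tab's slot and the lower ear until its shoulder sits on the upper ear, and let go. Feel for the hole with a light touch instead of forcing the door or the pin, and leave everything else standing where it is.

Things in the scene. Friction and masses are not known exactly. Their poses are not given: they have to be found in the camera images.
- cupboard: Small painted cupboard fixed on the counter, 160 deep (x), 300 wide (y), 160 high (z) mm. Origin: centre of its underside; local -x is the front, whose face (door and fixed stile) is at local x = -95. The door (z 5 to 155) hinges at the +y end; the stile fills y -74 to -150 and carries the steel yoke that holds the latch pin.
- latch_mid (a point): Nominal centre of the upper ear's hole, on the ear's top: cupboard local (-112, -110, 160) mm, axes as the cupboard's. Exact in local x and z, but the yoke is screwed through slots and its real holes lie anywhere up to 11 mm to either side along local y: not measured, to be seen or felt. The yoke stays put under ordinary forces.
- lower_mid (a point): The same nominal point on top of the lower ear, cupboard local (-112, -110, 134) mm, same unmeasured y offset. The yoke is two level ears, one above the other: each 52 wide (y), 34 out from the stile (x), 6 thick, with a square-cornered vertical hole 13.5 (x) by 11.5 (y). Upper ear z 154 to 160 (level with the cupboard's top), lower ear z 128 to 134.
- door (a joint): Door angle in rad, 0 = shut (the slot in its tab is centred under the ear holes), grows as the door swings open towards the front; starts 0.3 to 0.6. It can be pushed past 0 to a firm stop at -0.005. Light friction (0.15 N m) holds it where it is left; nothing springs it back.
- door_hinge (a point): On the door's vertical hinge axis, cupboard local (-87.5, 130, 80) mm. The door is 15 mm thick (the axis lies mid-thickness), reaches 202 mm from the axis, and has a small brass knob low down (z 50, 150 mm from the hinge, 22 mm out).
- eye (a point): Centre of the eye: a slot 12 mm across (the door's x) and 33 mm long (along the door) in the level steel tab, 6 mm thick (z 141 to 147), that reaches past the door's free edge; 240 mm along the door from the hinge. Shut, the tab lies between the two ears and its slot is under the ear holes at any yoke position.
- pin: Latch pin, loose, about 60 g: round steel shank, diameter 9 mm, 50 long, its lowest 3 mm tapered to diameter 6.6; on it a pale wooden square head 16 x 16, 34 high, whose underside is the shoulder. Origin: centre of the lower tip, z up to the head (shoulder at 50, top at 84 mm). Starts upright in one of the stand's holes, shoulder on the stand.
- stopper: The other thing in the stand, not wanted: a stopper with a round mushroom head (26 mm across, 16 high) on a 25 mm shank too short for the latch. Origin: lower tip of its shank.
- stand: Fixed wooden block 56 (x) x 120 (y) x 52 high mm with two blind vertical holes of diameter 13, 51 deep, at local y = +32 and -32 (which holds what changes). Origin: centre of its underside.
- colander: White enamel colander, 210 mm across, 95 high, handles along its y to 258 overall; origin centre of underside. Bystander.
- jar: Glass jar, 76 mm across, 120 high, origin centre of underside. Bystander.
- masher: Wooden masher lying on the counter along its y, 210 mm long, up to 64 high; origin below its middle. Bystander.
- spoon_rest: Orange silicone spoon rest, 95 x 200 x 16 mm, origin centre of underside. Bystander.
- mug: Mug, 80 mm across, 90 high, handle to its +y; origin centre of underside. Bystander.

How it is judged:
By the outcome, as a careful person would: the job done as asked, in the order asked, and still so for the second after the job is handed in, with the robot touching nothing.
It also fails if it takes over 72 s, if anything falls off the work surface, if the arm or the gripper's body presses on something with over 40 N, if the wrist force passes 120 N, or if a joint passes its speed limit or range.

### The arm

A 6-joint arm with a two-finger parallel gripper is mounted at the origin on the work surface. World frame = base frame: x ahead of the robot, y to its left, z up, the work surface at z = 0. Lengths are in m, angles in rad, forces in N, time in s.
With the tool pointing down it reaches from about 0.25 to 0.775 m from the base axis. Payload 4 kg.
Tool frame: the origin (TCP) lies midway between the tips of the shut fingers; the grasp point (between the pads) lies 19 mm behind it; z points along the fingers, y is the direction in which the jaws open and shut (so a half turn about z gives the same grasp; the last joint's range is limited). The gripper opens to 94 mm and grips with 3 to 60 N. Pads are 16 mm wide; open, the fingers measure 119 mm over their backs; the gripper's body (75 mm by 177 mm) begins 78 mm behind the grasp point.
Start: joints at [-0.103, 0.087, 1.371, -0, 1.684, -0.103], TCP at [0.55, -0, 0.206] pointing down, gripper open.
Joint ranges: [-3.1, 3.1], [-0.76, 2.03], [0.27, 2.55], [-1.08, 4.22], [0.17, 2.65], [-2.57, 2.57]. Speed limits (rad/s): [2.79, 2.79, 3.14, 3.14, 3.14, 3.14].

### API

Orientations are given as [roll, pitch, yaw] about the fixed x, y, z axes, in that order (R = Rz(yaw) Ry(pitch) Rx(roll)).
In Python, from bench import robot, cams gives the robot as it stands.
- The arm moves only by the tool step_arm, never from a script. Its argument "plan" is a list that holds one entry, the list of rows, each a list of 5 numbers: the shift along the world's x, y, z in mm, then the turn about the world's z in rad, then the opening in per cent of the stroke, from 0 (shut) to 100 (fully open). In form: [[[tx, ty, tz, turn, fingers], ...]]. A call has 1 to 8 rows; each row is the pose to reach, as a shift and turn from the pose commanded when the call began; what a row does not reach only later rows make up. A row lasts 1/12 s, in which the tool goes at most 41.7 mm and 7.16 degrees, less where a joint would pass 70% of its speed; a pose out of reach is approached as far as the arm can. A call with a gripper value outside its range is refused whole. The fingers move at their own pace and stop on an object; the grip force is fixed at half the most. Time passes only in rows, so rows that repeat a pose let the fingers close. It gives the time, the measured TCP pose, the force and the opening at its end, in the units of the state.
- robot.get_obs(): the state, without advancing time (a new reading comes with each control period).
- cams.snapshot(name): name is "scene" or "side" or "wrist"; returns a dict with "frame" (480x640x3 uint8, red, green, blue), "camera_matrix" (3x3 intrinsics, pixels), "origin" and "attitude" of the camera in the world; the wrist camera has in their place "T_tool_cam" (4x4, takes a point from camera to tool coordinates, whose origin is the TCP and whose axes are the flange's). Camera axes: x right, y down, z forward; pixel columns grow to the right and rows downward; lengths in m; the calibration is good to about 2 mm. A picture is of the moment at which its call begins: read the wrist's pose just before it. There is no depth.
- robot.close_job(): hands the job in, once; it reports no verdict.
The state is a dict: "time": time; "joint_positions": joint angles; "qvel": joint speeds; "joint_torque": joint torques, N m; "tool_pos": TCP position; "ee_rot": TCP orientation; "wrist_force": force on the tool from outside, world axes, zero at the start; "wrist_torque": the same for the moment, N m; "width": finger opening in m.
Only numpy, scipy, OpenCV 4.12 (cv2) and the standard library are available. Lean on these libraries where they do the work, as an engineer would, in place of code of your own. Each camera call takes 0.05 s, during which the arm holds its last target. There are 200 camera calls.

## Working session

There is one attempt and no reset: what is moved stays moved. The work goes in short steps, Python scripts to look and compute and a tool call to move; the robot and the scene stay as the last step left them, time stands still between calls to the robot, and variables do not carry over. Pictures are saved under pics/ and viewed, about 8 in all and at most 12, crops included, and the job is handed in when it is done.

Besides the shell and the picture viewer there is one more tool, called after ">>>" as name([rows], argument=value, ...), one row to a line, values as JSON. step_arm: Moves the arm, as the interface text tells. Its arguments: {"type":"object","properties":{"plan":{"type":"array"}},"required":["plan"]}

```bash
mkdir -p pics; ls; python3 - <<'E'
from bench import robot,cams
import cv2,numpy as np
o=robot.get_obs();print(o)
for n in ["scene","side","wrist"]:
    s=cams.snapshot(n);cv2.imwrite(f"pics/{n}0.png",s["frame"][:,:,::-1])
    print(n,{k:(v.tolist() if hasattr(v,'tolist') else v) for k,v in s.items() if k!="frame"})
E
```

```text
pics
{'time': 0.0, 'joint_positions': array([-1.03105559e-01,  8.79778176e-02,  1.37224836e+00,  6.51798665e-06,
        1.68359145e+00, -1.03105336e-01]), 'qvel': array([-0.00013617, -0.00176774,  0.0017955 ,  0.00030424,  0.00159593,
       -0.00029154]), 'joint_torque': array([ 1.28542815e-03, -3.40182602e+01, -3.02423716e+01,  7.18220207e-02,
        3.29729996e-02, -1.13141955e-04]), 'tool_pos': array([5.49453811e-01, 5.11217744e-05, 2.04294700e-01]), 'ee_rot': array([-3.13938016e+00, -2.35444535e-04,  1.57079657e+00]), 'wrist_force': array([-0.2685821 ,  0.16086676,  0.68449147]), 'wrist_torque': array([0.02544856, 0.00190909, 0.04863772]), 'width': 0.09367703672056105}
scene {'camera_matrix': [[441.76677635825337, 0.0, 312.42734394190273], [0.0, 441.76677635825337, 244.83193221648295], [0.0, 0.0, 1.0]], 'origin': [1.0425872506760698, 0.7782203044368909, 0.7435579087661074], 'attitude': [-2.1620944877810873, -0.012030373555831364, 2.572367722913879]}
side {'camera_matrix': [[562.0476613262551, 0.0, 327.0190997487878], [0.0, 562.0476613262551, 240.29608099234568], [0.0, 0.0, 1.0]], 'origin': [0.14496815103689772, -0.8870481597924545, 0.9047312716398438], 'attitude': [-2.2490147129810083, -0.012919766209716022, -0.39866616017394807]}
wrist {'camera_matrix': [[389.40338798693824, 0.0, 324.5387631213798], [0.0, 389.40338798693824, 238.263188369771], [0.0, 0.0, 1.0]], 'T_tool_cam': [[-8.56028482050081e-05, -0.9674587681701838, -0.2530287030413385, 0.07240724628229427], [0.9999994471081234, -0.0003480095639682886, 0.0009923068022496663, -0.0007737493203514578], [-0.0010480723251682297, -0.25302847819953556, 0.9674582630607002, -0.17877657033942795], [0.0, 0.0, 0.0, 1.0]]}
```

View pics/scene0.png

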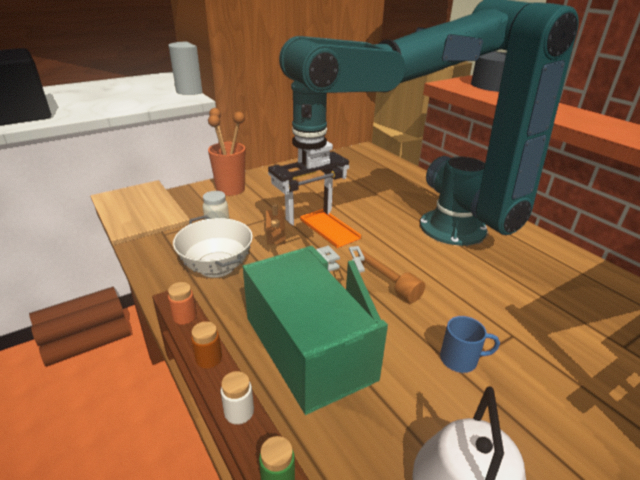

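View pics/side0.png

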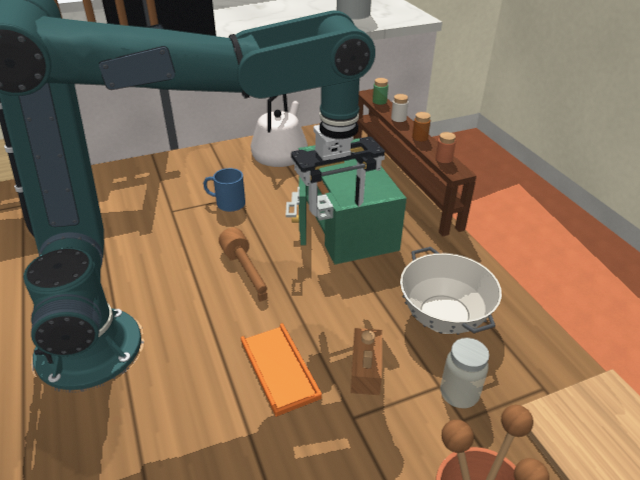

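The scene view shows the cupboard (green top corners near (245,263), (318,250), (385,322), (300,403)), with the door ajar. The side view shows the stand near (367,360), holding two heads. I'll enlarge both.

```bash
cat > h.py <<'E'
import cv2,numpy as np
from scipy.spatial.transform import Rotation as R
from bench import robot,cams
def cam(s,o=None):
    if 'T_tool_cam' in s:
        T=np.eye(4);T[:3,:3]=R.from_euler('xyz',o['ee_rot']).as_matrix();T[:3,3]=o['tool_pos']
        T=T@np.array(s['T_tool_cam']);return np.array(s['camera_matrix']),T[:3,3],T[:3,:3]
    return np.array(s['camera_matrix']),np.array(s['origin']),R.from_euler('xyz',s['attitude']).as_matrix()
def ray(c,u,v):
    K,p,A=c;return p,A@np.linalg.solve(K,[u,v,1.])
def onz(c,u,v,z):
    p,d=ray(c,u,v);return p+d*(z-p[2])/d[2]
def proj(c,P):
    K,p,A=c;q=(np.atleast_2d(P)-p)@A@K.T;return q[:,:2]/q[:,2:]
def crop(f,x,y,w,h,k):
    return cv2.resize(f[y:y+h,x:x+w],None,fx=k,fy=k,interpolation=cv2.INTER_CUBIC)
E
python3 - <<'E'
from h import *
a=cv2.imread('pics/scene0.png');b=cv2.imread('pics/side0.png')
cv2.imwrite('pics/c1.png',np.hstack([crop(a,235,235,160,180,2.5),np.vstack([crop(b,270,150,160,120,2.5),crop(b,330,310,80,66,5)])[:450]]))
E
```

```text
(no output)
```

View pics/c1.png

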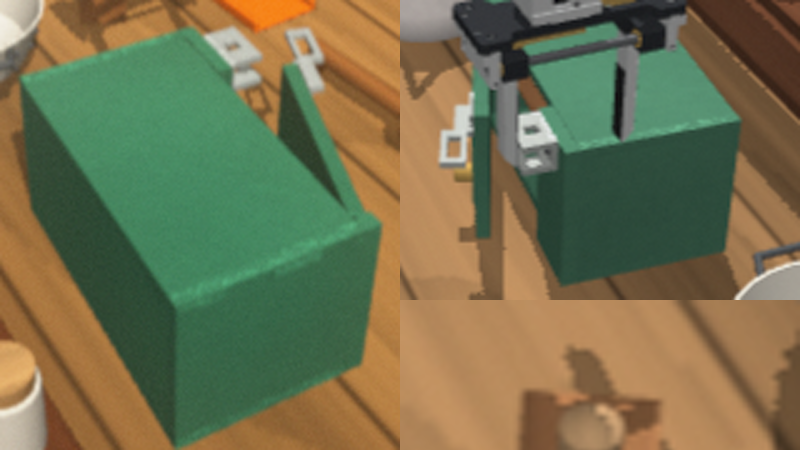

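```bash
cat > m.py <<'E'
from h import *
import pickle
s=cams.snapshot('scene');d=cams.snapshot('side');pickle.dump((s,d),open('s.pkl','wb'))
c=cam(s);e=cam(d)
f=lambda x,y:(235+x/2.5,235+y/2.5)
for n,x,y,z in [('back -y',23,80,.16),('back +y',175,300,.16),('front +y',378,215,.16),('front -y?',190,30,.16),('bot back+y',178,445,0),('bot front+y',360,365,0),('earhole',230,50,.16),('eye',305,46,.147),('door top free',290,68,.155)]:
    print(n,onz(c,*f(x,y),z).round(4))
f=lambda x,y:(270+(x-400)/2.5,150+y/2.5)
for n,x,y,z in [('side back-y',740,122,.16),('side front-y',565,152,.16),('bot front-y',562,285,0),('bot back-y',727,250,0),('hole',533,130,.16),('eye',454,148,.147)]:
    print(n,onz(e,*f(x,y),z).round(4))
cv2.imwrite('pics/c2.png',crop(d['frame'][:,:,::-1],325,310,100,100,6))
E
python3 m.py
```

```text
back -y [0.7431 0.0449 0.16  ]
back +y [0.7632 0.3307 0.16  ]
front +y [0.5886 0.3406 0.16  ]
front -y? [0.576  0.0558 0.16  ]
bot back+y [0.7616 0.3335 0.    ]
bot front+y [0.5936 0.3493 0.    ]
earhole [0.5623 0.1026 0.16  ]
eye [0.4876 0.1193 0.147 ]
door top free [0.5278 0.1487 0.155 ]
side back-y [0.7435 0.0345 0.16  ]
side front-y [0.5728 0.0514 0.16  ]
bot front-y [ 0.5735  0.0513 -0.    ]
bot back-y [0.749 0.038 0.   ]
hole [0.5592 0.0942 0.16  ]
eye [0.4877 0.1116 0.147 ]
```

View pics/c2.png

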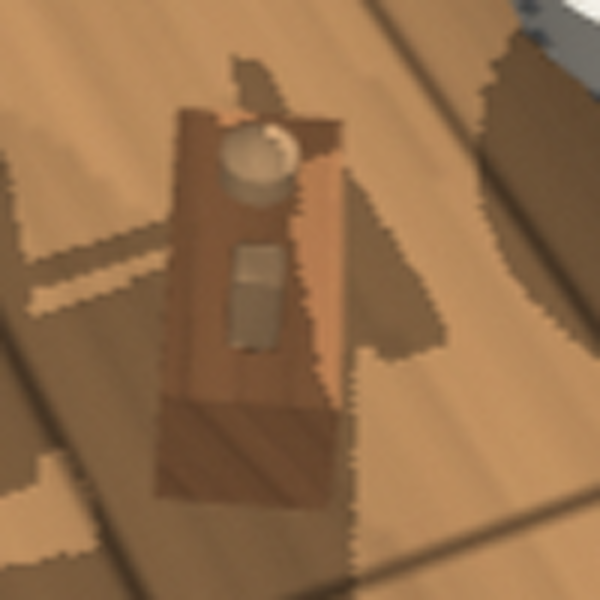

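```bash
cat > fit.py <<'E'
from h import *
import pickle
from scipy.optimize import least_squares
s,d=pickle.load(open('s.pkl','rb'));c=cam(s);e=cam(d)
f=lambda x,y:(235+x/2.5,235+y/2.5)
g=lambda x,y:(270+(x-400)/2.5,150+y/2.5)
k=lambda x,y:(325+x/6,310+y/6)
C=[(c,f(23,80),(80,-150,160)),(c,f(175,300),(80,150,160)),(c,f(378,215),(-95,150,160)),(c,f(178,445),(80,150,0)),(c,f(360,365),(-95,150,0)),
(e,g(740,122),(80,-150,160)),(e,g(565,152),(-95,-150,160)),(e,g(562,285),(-95,-150,0)),(e,g(727,250),(80,-150,0))]
def W(p,l):
    q,w=np.cos(p[2]),np.sin(p[2]);l=np.array(l)/1e3
    return np.array([p[0]+q*l[0]-w*l[1],p[1]+w*l[0]+q*l[1],l[2]])
def fit(C,p0):
    r=least_squares(lambda p:np.concatenate([proj(cm,W(p,l))[0]-uv for cm,uv,l in C]),p0,loss='soft_l1');print(r.x.round(4),'res',r.fun.round(1));return r.x
if __name__=='__main__':
    p=fit(C,[.66,.19,-.07])
    for n,l in [('latch',(-112,-110,160)),('hinge',(-87.5,130,155))]: print(n,W(p,l).round(4))
    S=[(e,k(180,108),(-28,60,52)),(e,k(343,120),(28,60,52)),(e,k(338,410),(28,-60,52)),(e,k(165,402),(-28,-60,52)),(e,k(333,508),(28,-60,0)),(e,k(155,497),(-28,-60,0))]
    q=fit(S,[.45,-.25,0])
    for y in(32,-32): print(W(q,(0,y,52)).round(4))
    print('pin top',onz(e,*k(261,262),.086).round(4),'pin foot',onz(e,*k(256,345),.052).round(4),'stopper',onz(e,*k(260,155),.068).round(4))
E
python3 fit.py
```

```text
[ 0.675   0.1899 -0.0648] res [-2.8 -2.   0.4  1.7  1.2  1.9 -1.1  1.   0.2 -2.   0.5 -0.3 -0.   1.5
 -0.3  1.6 -0.8  1.1]
latch [0.5561 0.0873 0.16  ]
hinge [0.5961 0.3252 0.155 ]
[ 0.5053 -0.2643 -0.4771] res [-0.3  0.   0.2 -0.1  0.9 -0.1 -0.4 -0.9 -0.3  0.6  0.1  0.3]
[ 0.52   -0.2359  0.052 ]
[ 0.4906 -0.2927  0.052 ]
pin top [ 0.4904 -0.293   0.086 ] pin foot [ 0.4885 -0.2978  0.052 ] stopper [ 0.5173 -0.2397  0.068 ]
```

View pics/wrist0.png

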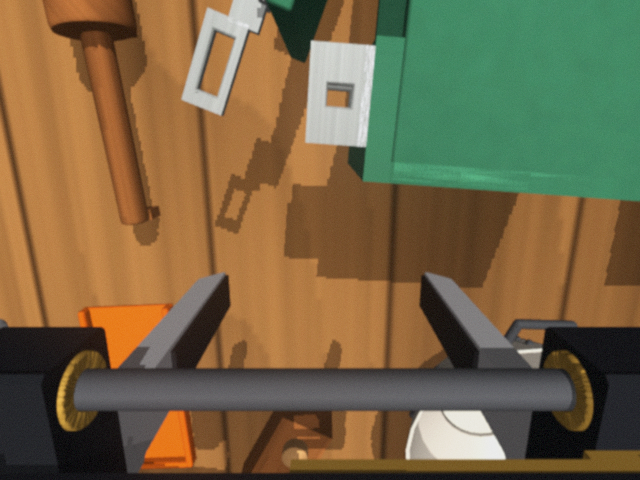

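```bash
python3 - <<'E'
from fit import *
w=cams.snapshot('wrist');o=robot.get_obs();c=cam(w,o)
for n,u,v,z in [('hole',340,95.5,.16),('earFL',312,41,.16),('earBL',375,45,.16),('earBR',367,147,.16),('earFR',306,142,.16),('stile corner',363,181,.16),('stile far',378,0,.16),('carc',394,165,.16),('carc right',640,200,.16),('eye',216,60,.147),('pinhead',296,455,.086)]:
    print(n,onz(c,u,v,z).round(4))
E
```

```text
hole [0.5577 0.0939 0.16  ]
earFL [0.5427 0.1209 0.16  ]
earBL [0.5758 0.1189 0.16  ]
earBR [0.573  0.0667 0.16  ]
earFR [0.5389 0.0694 0.16  ]
stile corner [0.5713 0.0477 0.16  ]
stile far [0.5767 0.14   0.16  ]
carc [0.5886 0.0567 0.16  ]
carc right [0.7321 0.0367 0.16  ]
eye [0.4883 0.1139 0.147 ]
pinhead [ 0.5229 -0.2128  0.086 ]
```

The wrist view is clear. The ear hole is at (340,95), which works out to (0.5577, 0.0939). The ear measures about 52 x 34 mm as it should, and the eye at (216,60) gives a door angle of about 0.41 rad. The pin is at (0.490, -0.293). Next I push the door with shut fingers.

>>> step_arm([
  [[-16,33,0,0,0],[-32,66,0,-0.03,0],[-48,99,0,-0.065,0],[-64,132,0,-0.065,0],[-82,165,0,-0.065,0],[-82,165,-40,-0.065,0],[-82,165,-80,-0.065,0],[-82,165,-90,-0.065,0]],
])

```text
time: 0.97
tool_pos: [0.4642, 0.1651, 0.1102]
ee_rot: [-3.133, 0.003, 1.508]
wrist_force: [-0.4, 0.2, -0.4]
width: 0.044
```

>>> step_arm([
  [[0,0,0,0,0],[0,0,0,0,0],[4,0,0,0,0],[9,0,0,0,0],[16,-1,0,0,0],[24,-2,0,0,0],[32,-3,0,0,0],[40,-4,0,0,0]],
])

```text
time: 1.63
tool_pos: [0.5093, 0.1607, 0.1159]
ee_rot: [3.141, -0.0, 1.505]
wrist_force: [0.1, -0.0, -0.3]
width: 0.0006
```

>>> step_arm([
  [[7,-1,0,0,0],[14,-2,0,0,0],[21,-3,0,0,0],[28,-3,0,0,0],[34,-4,0,0,0],[39,-4,0,0,0],[43,-4,0,0,0],[46,-4,0,0,0]],
])

```text
time: 2.3
tool_pos: [0.5495, 0.1568, 0.1153]
ee_rot: [-3.129, 0.002, 1.506]
wrist_force: [-19.3, -1.2, 9.0]
width: 0.0004
```

>>> step_arm([
  [[-2,0,0,0,0],[-2,0,0,0,0]],
])

```text
time: 2.47
tool_pos: [0.5495, 0.1569, 0.1153]
ee_rot: [-3.136, 0.001, 1.506]
wrist_force: [-7.2, -1.3, 3.5]
width: 0.0007
```

```bash
python3 - <<'E'
from h import *
for n in ['scene','side']:
    s=cams.snapshot(n)['frame'][:,:,::-1]; cv2.imwrite(f'pics/{n}1.png',s)
a=cv2.imread('pics/scene1.png');b=cv2.imread('pics/side1.png')
cv2.imwrite('pics/c3.png',np.hstack([crop(a,260,170,130,180,3),crop(b,255,100,130,180,3)]))
E
```

```text
(no output)
```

View pics/c3.png

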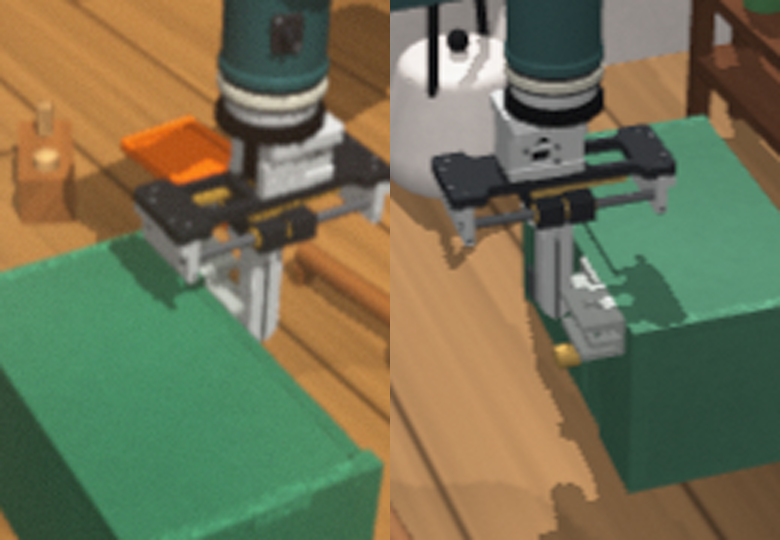

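The door looks flush, and it didn't move when the load was eased, so it is at its stop. I back off and check from above with the wrist camera.

>>> step_arm([
  [[-12,0,0,0,0],[-35,0,0,0,0],[-35,0,45,0,30],[-35,0,90,0,50],[-15,-38,90,0,50],[5,-75,90,0,50],[5,-110,90,0,50],[5,-137,90,0,50]],
])

```text
time: 3.23
tool_pos: [0.5583, 0.0176, 0.206]
ee_rot: [3.139, 0.001, 1.505]
wrist_force: [0.1, -0.0, 0.3]
width: 0.0371
```

>>> step_arm([
  [[0,0,0,0,50],[0,0,0,0,50],[0,0,0,0,50]],
])

```text
time: 3.48
tool_pos: [0.5573, 0.0206, 0.2057]
ee_rot: [3.141, -0.001, 1.506]
wrist_force: [0.8, 0.5, -0.8]
width: 0.0473
```

```bash
python3 - <<'E'
from h import *
import pickle
o=robot.get_obs();s=cams.snapshot('wrist');pickle.dump((o,s),open('w1.pkl','wb'));print(o['tool_pos'],o['ee_rot'])
c=cam(s,o);u,v=proj(c,[.5577,.0939,.16])[0].astype(int);print(u,v)
x0,y0=u-100,max(v-75,0);print('off',x0,y0)
cv2.imwrite('pics/c4.png',crop(s['frame'][:,:,::-1],x0,y0,200,150,4))
E
```

```text
[0.55729308 0.02057409 0.20568582] [ 3.14082975e+00 -8.81160612e-04  1.50595859e+00]
317 134
off 217 59
```

View pics/c4.png

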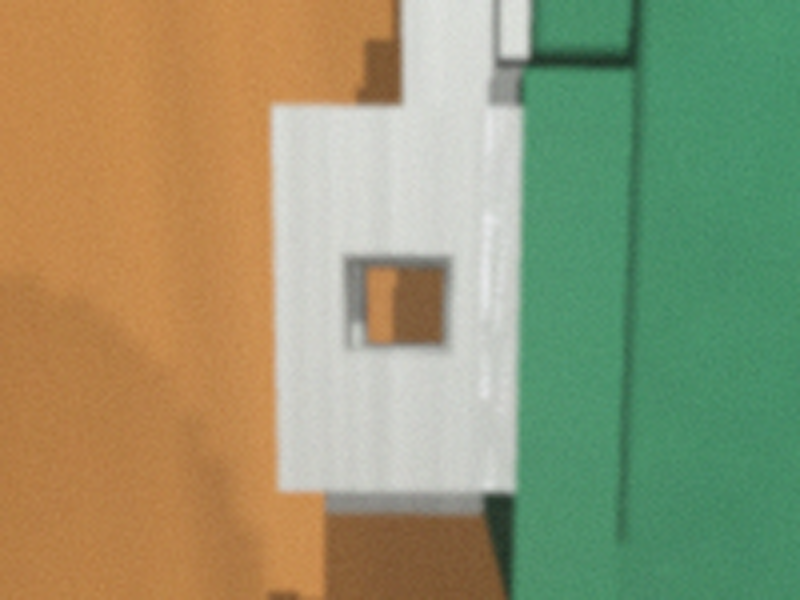

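The door is fully shut, with the tab between the ears. The hole is clear at crop (398,302), and the slot lies beneath it. Now to a viewpoint over the pin.

>>> step_arm([
  [[-10,-40,0,-0.1,50],[-20,-80,0,-0.2,50],[-30,-120,0,-0.3,50],[-40,-160,0,-0.41,50],[-50,-200,0,-0.41,50],[-60,-240,0,-0.41,50],[-70,-280,0,-0.41,50],[-80,-320,0,-0.41,50]],
])

```text
time: 4.2
tool_pos: [0.4773, -0.3003, 0.2059]
ee_rot: [3.14, -0.0, 1.099]
wrist_force: [0.8, -0.0, 0.3]
width: 0.0473
```

>>> step_arm([
  [[-10,-37,0,0,50],[-10,-37,0,0,50],[-10,-37,0,0,50],[-10,-37,0,0,50]],
])

```text
time: 4.53
tool_pos: [0.4678, -0.3358, 0.2055]
ee_rot: [3.142, -0.001, 1.097]
wrist_force: [-0.2, 0.9, 0.4]
width: 0.047
```

```bash
python3 - <<'E'
from h import *
import pickle
o,s=pickle.load(open('w1.pkl','rb'));c=cam(s,o)
f=lambda x,y:(217+x/4,59+y/4)
print('hole',onz(c,*f(398,302.5),.16).round(4))
for p in [(271,104),(525,104),(516,492),(279,492)]: print('ear',onz(c,*f(*p),.16).round(4))
o=robot.get_obs();s=cams.snapshot('wrist');pickle.dump((o,s),open('w2.pkl','wb'));print(o['tool_pos'],o['ee_rot'])
c=cam(s,o);u,v=proj(c,[.4904,-.293,.086])[0].astype(int);print(u,v)
x0,y0=max(u-120,0),max(v-90,0);print('off',x0,y0)
cv2.imwrite('pics/c5.png',crop(s['frame'][:,:,::-1],x0,y0,240,180,3))
E
```

```text
hole [0.5571 0.0941 0.16  ]
ear [0.5418 0.1211 0.16  ]
ear [0.5761 0.1189 0.16  ]
ear [0.5722 0.0668 0.16  ]
ear [0.5382 0.069  0.16  ]
[ 0.46779761 -0.33575247  0.20545696] [ 3.14153580e+00 -9.65407140e-04  1.09727988e+00]
325 169
off 205 79
```

View pics/c5.png

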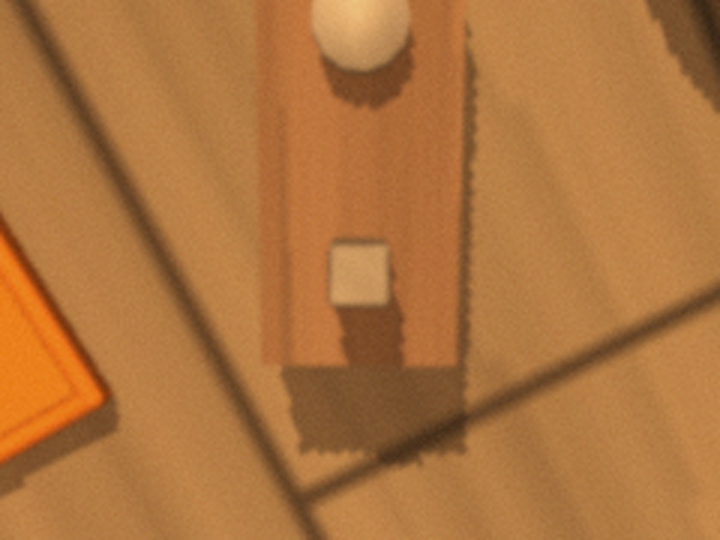

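The head is square to the jaws at pixel (325,170), which agrees with the earlier fix of (0.490, -0.293). I descend and grip.

>>> step_arm([
  [[11,21,0,0,50],[22,42,0,0,50],[22,42,-40,0,50],[22,42,-80,0,50],[22,42,-115,0,50],[22,42,-135,0,50],[22,42,-146,0,50],[22,42,-147,0,50]],
])

```text
time: 5.25
tool_pos: [0.4882, -0.2922, 0.0558]
ee_rot: [-3.137, -0.001, 1.099]
wrist_force: [-0.1, -0.2, -0.4]
width: 0.0468
```

>>> step_arm([
  [[0,0,0,0,50],[0,0,0,0,10],[0,0,0,0,10],[0,0,0,0,10],[0,0,0,0,10],[0,0,0,0,10],[0,0,0,0,10],[0,0,0,0,10]],
])

```text
time: 5.92
tool_pos: [0.4893, -0.2954, 0.0593]
ee_rot: [3.14, 0.0, 1.096]
wrist_force: [-0.2, -0.1, 3.0]
width: 0.0158
```

>>> step_arm([
  [[0,0,4,0,10],[0,0,12,0,10],[0,0,24,0,10],[0,0,40,0,10],[0,0,60,0,10],[0,0,90,0,10],[0,0,130,0,10],[0,0,165,0,10]],
])

```text
time: 6.58
tool_pos: [0.4888, -0.2948, 0.2263]
ee_rot: [3.141, 0.0, 1.096]
wrist_force: [1.1, -0.3, -0.2]
width: 0.0158
```

>>> step_arm([
  [[0,0,25,0,10],[0,0,25,0,10],[0,0,25,0,10],[0,0,25,0,10]],
])

```text
time: 6.92
tool_pos: [0.4887, -0.2947, 0.2477]
ee_rot: [-3.14, -0.0, 1.096]
wrist_force: [0.1, -0.5, -0.5]
width: 0.0162
```

```bash
python3 - <<'E'
from h import *
for i in range(2):
    s=cams.snapshot('side');o=robot.get_obs();print(o['time'],o['tool_pos'],o['ee_rot'],o['wrist_force'],o['width'])
w=cams.snapshot('wrist')
c=cam(s);u,v=proj(c,o['tool_pos'])[0];print('tcp px',u,v);x0,y0=int(u)-40,int(v)-40;print('off',x0,y0)
M=np.hstack([crop(s['frame'],x0,y0,80,90,5),crop(w['frame'],220,255,200,225,2)])
cv2.imwrite('pics/c6.png',M[:,:,::-1])
E
```

```text
6.9667 [ 0.48836157 -0.29453389  0.24666867] [-3.13842238e+00 -5.43524695e-04  1.09577996e+00] [ 0.41380599  0.49819454 -0.89880567] 0.015756656567940102
7.0167 [ 0.488229   -0.29444436  0.24614832] [-3.13741623e+00 -6.70262825e-04  1.09575926e+00] [ 0.36490613 -0.25652319 -0.84649939] 0.015952394308149515
tcp px 373.38519910236073 292.4000392640132
off 333 252
```

View pics/c6.png

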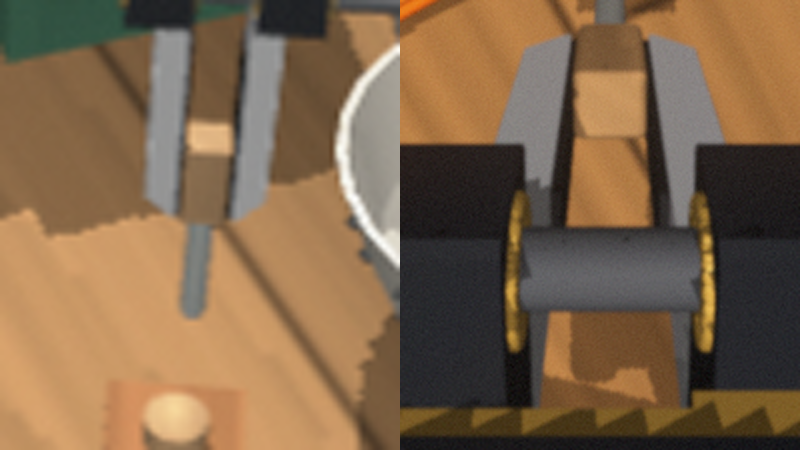

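```bash
python3 - <<'E'
from h import *
s=cams.snapshot('side');w=cams.snapshot('wrist');o=robot.get_obs();t=o['tool_pos'];print(t)
c=cam(w,o);Rt=R.from_euler('xyz',o['ee_rot']).as_matrix()
P=onz(c,325.5,307,t[2]+.0275);print('head top',P.round(4),'in tool',(Rt.T@(P-t)).round(4))
print('head width',np.linalg.norm(onz(c,308,291,P[2])-onz(c,341.5,291,P[2])),np.linalg.norm(onz(c,324.5,291,P[2])-onz(c,326.5,323.5,P[2])))
e=cam(s);zt=t[2]-.0565
T=onz(e,333+192/5,252+313/5,zt);print('tip',T.round(4),'in tool',(Rt.T@(T-t)).round(4))
H=onz(e,333+211/5,252+137/5,t[2]+.0275);print('head side',H.round(4),'in tool',(Rt.T@(H-t)).round(4))
S=onz(e,333+200.5/5,252+226/5,t[2]-.0065);print('shoulder-shank front',(Rt.T@(S-t)).round(4))
for z in(.0275,-.0065,-.0565): print(((proj(e,t+[0,0,z])[0]-[333,252])*5).round(1))
E
```

```text
[ 0.48844856 -0.29462655  0.24664307]
head top [ 0.49   -0.2923  0.2741] in tool [ 0.0028  0.0003 -0.0275]
head width 0.013943489115129964 0.014846674509956461
tip [ 0.4894 -0.2924  0.1901] in tool [0.0024 0.     0.0565]
head side [ 0.4901 -0.2933  0.2741] in tool [ 0.002   0.0008 -0.0275]
shoulder-shank front [-0.0053 -0.0003  0.0065]
[208.3 140.9]
[201.6 215. ]
[192.3 318.1]
```

The pin is held upright, offset +2.3 mm along tool x, and three estimates agree on that. I carry it above the hole.

>>> step_arm([
  [[4,20,0,0.05,10],[10,55,0,0.12,10],[17,95,0,0.2,10],[24,135,0,0.28,10],[31,175,0,0.36,10],[38,215,0,0.41,10],[45,255,0,0.41,10],[52,292,0,0.41,10]],
])

```text
time: 7.83
tool_pos: [0.5406, -0.0007, 0.2478]
ee_rot: [-3.14, -0.0, 1.506]
wrist_force: [1.5, -0.3, 0.1]
width: 0.0162
```

>>> step_arm([
  [[6,34,0,0,10],[11,64,0,0,10],[15,85,0,0,10],[17,94,0,0,10],[17,94,0,0,10],[17,94,0,0,10],[17,94,0,0,10],[17,94,0,0,10]],
])

```text
time: 8.5
tool_pos: [0.558, 0.0894, 0.2485]
ee_rot: [3.142, 0.001, 1.504]
wrist_force: [0.7, 0.0, -0.9]
width: 0.0159
```

```bash
cat > st.py <<'E'
from h import *
L=[]
for i in range(3):
    cams.snapshot('side');o=robot.get_obs();L.append(np.r_[o['tool_pos']*1e3,o['wrist_force'],o['wrist_torque']])
Rt=R.from_euler('xyz',o['ee_rot']).as_matrix();p=np.mean(L,0)
pin=p[:3]+Rt@[2.3,0,0];print(o['time'],'tcp',p[:3].round(2),'yaw',o['ee_rot'][2],'F',p[3:6].round(2),'M',p[6:].round(3),'w',o['width'])
print('pin xy',pin[:2].round(2),'tip z',(p[2]-56.5).round(1),'to hole',(np.array([557.1,94.1])-pin[:2]).round(2))
E
python3 st.py
```

```text
8.65 tcp [558.02  89.69 248.64] yaw 1.504016426876674 F [0.25 0.15 0.05] M [ 0.004 -0.019  0.009] w 0.015553252279999192
pin xy [558.17  91.99] tip z 192.1 to hole [-1.07  2.11]
```

>>> step_arm([
  [[-1,2,0,0,10],[-1,2,-10,0,10],[-1,2,-20,0,10],[-1,2,-26,0,10],[-1,2,-26,0,10],[-1,2,-26,0,10]],
])

```text
time: 9.15
tool_pos: [0.5564, 0.093, 0.2212]
ee_rot: [-3.139, 0.0, 1.506]
wrist_force: [0.1, 0.2, 0.2]
width: 0.0159
```

```bash
python3 st.py; python3 - <<'E'
from h import *
e=cams.snapshot('side');s=cams.snapshot('scene')
u,v=proj(cam(e),[.557,.094,.165])[0].astype(int);a,b=proj(cam(s),[.557,.094,.165])[0].astype(int);print(u,v,a,b)
cv2.imwrite('pics/c7.png',np.hstack([crop(e['frame'],u-40,v-40,80,70,5),crop(s['frame'],a-40,b-40,80,70,5)])[:,:,::-1])
E
```

```text
9.3 tcp [557.05  93.03 222.5 ] yaw 1.505889913324697 F [-0.27 -0.36 -0.52] M [ 0.004  0.028 -0.009] w 0.015921243106201598
pin xy [557.2   95.33] tip z 166.0 to hole [-0.1  -1.23]
322 200 326 250
```

View pics/c7.png

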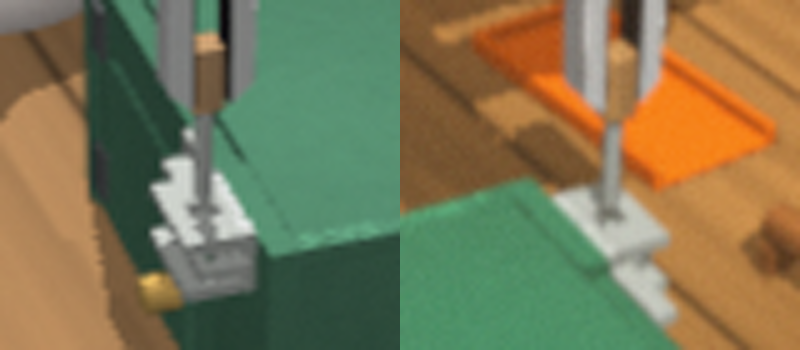

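In both views the tip is right over the hole. I trim y by -1 mm and ease down.

>>> step_arm([
  [[0,-1,0,0,10],[0,-1,-2,0,10],[0,-1,-4,0,10],[0,-1,-6,0,10],[0,-1,-8,0,10],[0,-1,-9,0,10],[0,-1,-10,0,10],[0,-1,-10,0,10]],
])

```text
time: 10.07
tool_pos: [0.5569, 0.092, 0.2121]
ee_rot: [-3.141, 0.0, 1.506]
wrist_force: [0.8, -0.6, -0.8]
width: 0.0155
```

```bash
python3 st.py
```

```text
10.2167 tcp [557.01  92.   212.47] yaw 1.505788595070274 F [-0.12 -0.27 -0.05] M [ 0.009 -0.007  0.018] w 0.01565020692981698
pin xy [557.16  94.29] tip z 156.0 to hole [-0.06 -0.19]
```

The tip is 4 mm into the hole with no force. I continue slowly past the tab.

>>> step_arm([
  [[0,0,-1,0,10],[0,0,-3,0,10],[0,0,-5,0,10],[0,0,-7,0,10],[0,0,-8,0,10],[0,0,-9,0,10],[0,0,-10,0,10],[0,0,-10,0,10]],
])

```text
time: 10.88
tool_pos: [0.5569, 0.092, 0.2022]
ee_rot: [-3.141, 0.0, 1.506]
wrist_force: [-0.4, 0.9, -0.9]
width: 0.0161
```

>>> step_arm([
  [[0,0,-1,0,10],[0,0,-2,0,10],[0,0,-3,0,10],[0,0,-4,0,10],[0,0,-5,0,10],[0,0,-6,0,10],[0,0,-6,0,10],[0,0,-6,0,10]],
])

```text
time: 11.55
tool_pos: [0.557, 0.092, 0.1964]
ee_rot: [-3.141, 0.0, 1.506]
wrist_force: [0.4, 0.0, -0.8]
width: 0.0156
```

```bash
python3 st.py
```

```text
11.7 tcp [557.05  91.99 196.55] yaw 1.505752822964411 F [-0.35  0.31 -0.36] M [ 0.029 -0.003 -0.005] w 0.016035559526781054
pin xy [557.2   94.28] tip z 140.1 to hole [-0.1  -0.18]
```

>>> step_arm([
  [[0,0,-2,0,10],[0,0,-4,0,10],[0,0,-6,0,10],[0,0,-7,0,10],[0,0,-8,0,10],[0,0,-9,0,10],[0,0,-10,0,10],[0,0,-10,0,10]],
])

```text
time: 12.37
tool_pos: [0.5569, 0.092, 0.1862]
ee_rot: [-3.141, 0.0, 1.506]
wrist_force: [-0.4, -0.1, -0.3]
width: 0.0156
```

>>> step_arm([
  [[0,0,-2,0,10],[0,0,-4,0,10],[0,0,-6,0,10],[0,0,-8,0,10],[0,0,-10,0,10],[0,0,-12,0,10],[0,0,-13,0,10],[0,0,-13,0,10]],
])

```text
time: 13.03
tool_pos: [0.5568, 0.092, 0.1731]
ee_rot: [-3.141, 0.0, 1.506]
wrist_force: [-0.1, 0.2, -0.6]
width: 0.0158
```

```bash
python3 st.py
```

```text
13.1833 tcp [557.01  91.98 173.47] yaw 1.5057791656971566 F [ 0.06 -0.5  -0.52] M [ 0.013 -0.009 -0.015] w 0.01578022575848393
pin xy [557.16  94.28] tip z 117.0 to hole [-0.06 -0.18]
```

Still no force. About 7 mm remains, so I go down in 1 mm steps until the shoulder is felt.

>>> step_arm([
  [[0,0,-1,0,10],[0,0,-2,0,10],[0,0,-3,0,10],[0,0,-4,0,10],[0,0,-5,0,10],[0,0,-5,0,10]],
])

```text
time: 13.68
tool_pos: [0.5569, 0.092, 0.1681]
ee_rot: [-3.141, 0.0, 1.506]
wrist_force: [-0.6, 0.3, -0.4]
width: 0.0159
```

>>> step_arm([
  [[0,0,-1,0,10],[0,0,-1,0,10],[0,0,-2,0,10],[0,0,-2,0,10]],
])

```text
time: 14.02
tool_pos: [0.5571, 0.092, 0.1673]
ee_rot: [3.141, -0.0, 1.506]
wrist_force: [-1.9, -0.3, 3.9]
width: 0.0161
```

The shoulder is felt at 3.9 N, at the expected height. I release and rise.

>>> step_arm([
  [[0,0,1,0,30],[0,0,1,0,35],[0,0,1,0,35],[0,0,1,0,35],[0,0,1,0,35],[0,0,1,0,35]],
])

```text
time: 14.52
tool_pos: [0.557, 0.092, 0.1673]
ee_rot: [-3.141, 0.0, 1.506]
wrist_force: [-0.0, 0.7, 0.9]
width: 0.0331
```

>>> step_arm([
  [[0,0,8,0,35],[0,0,20,0,35],[0,0,40,0,35],[0,0,70,0,35],[0,-30,80,0,35],[0,-65,80,0,35],[0,-85,80,0,35],[0,-85,80,0,35]],
])

```text
time: 15.18
tool_pos: [0.5576, 0.0034, 0.2496]
ee_rot: [3.138, 0.002, 1.501]
wrist_force: [-0.6, 0.4, 0.2]
width: 0.0328
```

```bash
python3 - <<'E'
from h import *
o=robot.get_obs();print(o['time'],o['tool_pos'],o['wrist_force'],o['width'])
e=cams.snapshot('side');s=cams.snapshot('scene');w=cams.snapshot('wrist')
u,v=proj(cam(e),[.557,.094,.165])[0].astype(int);a,b=proj(cam(s),[.557,.094,.165])[0].astype(int);x,y=proj(cam(w,o),[.557,.094,.19])[0].astype(int);print(u,v,a,b,x,y)
cv2.imwrite('pics/c8.png',np.hstack([crop(e['frame'],u-40,v-40,66,80,4),crop(s['frame'],a-40,b-40,66,80,4),crop(w['frame'],x-33,max(y-40,0),66,80,4)])[:,:,::-1])
cv2.imwrite('pics/end.png',np.hstack([cv2.resize(e['frame'],(400,300)),cv2.resize(s['frame'],(400,300))])[:,:,::-1])
E
```

```text
15.1833 [0.55755113 0.00342385 0.24955923] [-0.56994912  0.35152163  0.17491268] 0.032806909597080346
322 200 326 250 313 104
```

View pics/c8.png

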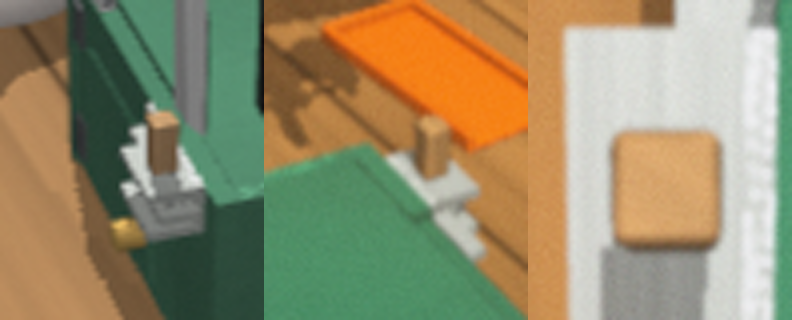

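All three views show the pin's head sitting on the upper ear over the hole, with the door shut and the gripper clear. I hand the job in.

```bash
python3 -c "
from bench import robot
print(robot.close_job())"
```

```text
the job is handed in; nothing more can be done
None
```

I shut the cupboard door and put the latch pin through the yoke; the job was handed in at about 15 s of the 72 s allowed.

- **Door:** I pushed it with closed fingers to its stop. The force rose to about 19 N for a moment at the stop, above a light touch but under the 40 N limit. The arm met the door about 15 mm sooner than I had worked out. The door did not move when I eased the load, and the wrist camera then showed it flush, with the tab between the ears and the slot under the hole.
- **Pin:** The yoke's hole was about 6.5 mm off its nominal place along y, as measured in the pictures. The pin went down through both ears and the slot with under 1 N felt. The shoulder was felt at about 4 N, at the expected height, and then I let go.
- **Last checks:** All three cameras showed the head resting squarely on the upper ear, the door shut and the gripper clear, with wrist force near zero. I did not check the stopper or the other bystanders in a final picture, but the arm's path stayed clear of them and no unexpected contact was felt.

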